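# Send a used mould plate through the wash chute's flap

### The arm

A 6-joint arm with a two-finger parallel gripper is mounted at the origin on the work surface. World frame = base frame: x ahead of the robot, y to its left, z up, the work surface at z = 0. Lengths are in m, angles in rad, forces in N, time in s.
With the tool pointing down it reaches from about 0.25 to 0.775 m from the base axis. Payload 4 kg.
Tool frame: the origin (TCP) lies midway between the tips of the shut fingers; the grasp point (between the pads) lies 19 mm behind it (robot.grasp_offset is the distance from the TCP to the grasp point, in m); z points along the fingers, y is the line along which they close (so a half turn about z gives the same grasp; the last joint's range is limited). The gripper opens to 85 mm and grips with 20 to 120 N. Pads are 22 mm wide; open, the fingers measure 114 mm over their backs; the gripper's body (76 mm by 85 mm) begins 54 mm behind the grasp point. The pads swing forward as they close: fully open they stand 13 mm farther back than shut.
Start: joints at [1.058, 0.087, 1.371, -0, 1.684, -0.103], TCP at [0.219, 0.504, 0.231] pointing down, gripper open.
Joint ranges: [-3.1, 3.1], [-0.76, 2.03], [0.27, 2.55], [-1.08, 4.22], [0.17, 2.65], [-2.57, 2.57]. Speed limits (rad/s): [2.79, 2.79, 3.14, 3.14, 3.14, 3.14].

### API

Orientations are given as a 3x3 rotation matrix whose columns are the frame's x, y, z axes.
In Python, from station import robot, optics, workorder gives the robot as it stands.
- The arm moves only by the shell command python3 -m crank 'ROWS' [FORCE]. ROWS is JSON, a list of rows, each a list of 5 numbers: the shift along the tool's x, y, z in cm, then the turn about the tool's z in degrees, then the finger opening in cm, from 0 to 8.54. A call has exactly 5 rows; each row is the pose to reach, as a shift and turn from the pose commanded when the call began, along the tool's axes at that moment; what a row does not reach only later rows make up. A row lasts 1/8 s, in which the tool goes at most 62.5 mm and 10.7 degrees, less where a joint would pass 70% of its speed; a pose out of reach is approached as far as the arm can. A call with a gripper value outside its range is refused whole. The fingers move at their own pace and stop on an object; FORCE is the grip in N (left out, the last holds). Time passes only in rows, so rows that repeat a pose let the fingers close, or fill a call up. It gives the time, the measured TCP pose, the force, the opening and the grip force at its end, in the units of the state.
- robot.sense(): the state, without advancing time (a new reading comes with each control period).
- optics.camera(name): name is "scene" or "top" or "wrist"; returns a dict with "color" (384x512x3 uint8, red, green, blue), "fx", "fy", "cx", "cy" (pixels), "origin" and "orientation" of the camera in the world. Camera axes: x right, y down, z forward; pixel columns grow to the right and rows downward; lengths in m; the calibration is good to about 2 mm. A picture is of the moment at which its call begins. There is no depth.
- workorder.finish_job(): hands the job in; it is judged then, once.
The state is a dict: "time": time; "joint_positions": joint angles; "joint_vel": joint speeds; "tau": joint torques, N m; "eef_pos": TCP position; "tcp_rot": TCP orientation; "wrist_force": force on the tool from outside, world axes, zero at the start; "wrist_torque": the same for the moment, N m; "grip_width": finger opening in m; "grasp_force": force on a finger pad.
Only numpy, scipy, OpenCV 4.12 (cv2) and the standard library are available. Lean on these libraries where they do the work, as an engineer would, in place of code of your own. Each camera call takes 0.05 s, during which the arm holds its last target. There are 200 camera calls.

### The job

Push the used mould plate across the bench with your fingertips, in under the yellow hanging flap of the wash chute and on until it drops away down the slide to the stop at its foot, then draw your fingers back out and let the flap hang shut again. Slide it steadily and flat on the bench: do not knock it along, tip it up or pick it up, and leave the brush, the jar and the sheet of pressed tiles where they are.

Things in the scene. Friction and masses are not known exactly. Their poses are not given: they have to be found in the camera images.
- mould_mid (a point): centre of the loose mould plate, 15 mm up: grey metal block 90 (its x) x 80 (its y) x 30 mm high, about 0.6 kg, flat on the steel bench (friction 0.5 to 0.7), dark and tan pockets in its top. It starts 125 to 150 mm before the flap, up to 70 mm to either side of the chute's middle line, its x up to 0.3 rad askew to the chute's x
- mould_handle (a point): middle of the outer bar of the plate's wire handle at its +y end, half-way up the block, 60 mm from the plate's centre; there is an equal one at the -y end. Wire 7 mm thick, outer bar 44 mm long in the plate's x: 127 mm overall across both handles
- chute: fixed sheet-metal wash chute at the bench's far edge (world x = 0.677). Origin on the bench top right under the middle of the shut flap; x level into the mouth, away from the robot; y left; z up. Mouth 180 mm wide between 4 mm upright cheeks, 95 mm high, from x = -4 to 126 mm. Two lead-in wings 40 mm high flare from y = +-92 mm at the flap to y = +-116 mm at x = -52 mm
- cover_edge (a point): middle of the front edge, upper side, of the clear cover lying on the cheeks: x = 8 mm beyond the flap, 98 mm above the bench; it runs on to 126 mm beyond the flap. Nothing of the chute stands higher
- flap (a joint): angle of the yellow gravity flap (rad): 0 hanging shut, grows as its foot swings into the chute, stop at 1.35. It hangs on an 8 mm rod 86 mm above the chute's origin, 174 mm wide, 3 mm thick, 0.11 kg, lightly damped, opens inwards only, falls shut within a second when nothing holds it. At about 0.85 the plate passes under it, its foot riding on the plate's top with about 1 N
- flap_foot (a point): middle of the shut flap's lower edge (8 mm rubber bead), 5 mm above the bench; a fixed point of the chute, it does not swing
- sill_edge (a point): middle of the edge where the mouth's level floor (flush with the bench to 0.5 mm) ends and a 45 degree slide begins: 45 mm beyond the flap, at bench height. The plate topples onto the slide once its centre is 0 to 20 mm past this edge, so its rear face must be pushed a little way (up to 20 mm) past the flap; it then slides down unaided
- slide (a point): a point on the middle line of the slide's surface, 60 mm down from the sill edge. The slide is 180 mm wide between low walls and 250 mm long; it ends 222 mm beyond the flap and 177 mm below the bench top at a rubber-faced stop square across it. A plate that has gone down lies flat on the slide against this stop, its centre about 195 mm beyond the flap and 130 mm below the bench top
- brush: loose flat brush lying on the bench, 175 mm long, 78 mm wide, 18 mm high, yellow handle towards its -x, dark bristles; origin on the bench under it; to be left alone
- jar: loose lidded jar, 64 mm wide, 75 mm high; origin at the centre of its underside; to be left alone
- compacts: loose green glass sheet 130 x 100 x 6 mm bearing six tan pressed tiles, 18 mm high in all; origin at the centre of its underside; to be left alone
Not all that is in view belongs to the job. Of the things shaped like the part that bears mould_mid, the grey one is meant.

How it is judged:
On the way, in this order (a step that is already met when the one before it is completed fails the run):
1. the plate has pushed in under the flap and holds it open (value of joint flap above 0.6 rad and x of mould_mid in the frame of chute between -0.05 and 0.06 m), for 0.1 s.
2. the plate has gone down the slide (x of mould_mid in the frame of chute above 0.14 m and z of mould_mid in the frame of chute below -0.08 m), for 0.2 s.
At the end, for the whole second after the job is handed in: The flap hangs shut (within 0.06 rad), and the mould plate lies still at the foot of the slide: its centre at least 150 mm beyond the flap and at least 90 mm below the bench top, between the slide's walls (value of joint flap below 0.06 rad and x of mould_mid in the frame of chute between 0.15 and 0.25 m and z of mould_mid in the frame of chute between -0.18 and -0.09 m and y of mould_mid in the frame of chute between -0.09 and 0.09 m and linear speed of mould below 0.02 m/s); the robot touches nothing.
It fails at once if the plate is picked up: its centre rises more than 20 mm (height (world z) of mould_mid above 0.035 m).
It fails at once if the plate is tipped up (over 0.25 rad) before it reaches the slide (x of mould_mid in the frame of chute below 0.03 m and angle between mould_mid's own z axis and vertical above 0.25 rad).
It fails at once if the plate is knocked along: faster than 0.4 m/s before it reaches the slide (x of mould_mid in the frame of chute below 0.03 m and linear speed of mould above 0.4 m/s).
It fails at once if the brush, the jar or the sheet of tiles is displaced by more than 20 mm (distance of any of brush, jar, compacts from where it was at the start of the episode above 0.02 m).
It also fails if it takes over 64 s, if anything falls off the work surface, if the arm or the gripper's body presses on something with over 40 N, if the wrist force passes 120 N, or if a joint passes its speed limit or range.

## Working session

There is one attempt and no reset: what is moved stays moved. The work goes in short steps, Python scripts to look and compute and a shell command to move; the robot and the scene stay as the last step left them, time stands still between calls to the robot, and variables do not carry over. Pictures are saved under pics/ and viewed, at most 10 in all, crops included, and the job is handed in when it is done.

```bash
mkdir -p pics; ls
python3 - <<'E'
from station import robot, optics, workorder
import cv2,numpy as np
s=robot.sense();print(s['time'],s['eef_pos'],s['tcp_rot'],s['grip_width'])
ims=[]
for n in("top","scene"):
    c=optics.camera(n);print(n,c['fx'],c['cx'],c['cy'],c['origin'],np.round(c['orientation'],4).tolist())
    ims.append(c['color']);cv2.imwrite(f'pics/{n}0.png',c['color'][:,:,::-1])
im=np.vstack(ims)[:,:,::-1]
cv2.imwrite('pics/a.png',cv2.resize(ims[0],(800,600))[:,:,::-1])
cv2.imwrite('pics/b.png',cv2.resize(ims[1],(800,600))[:,:,::-1])
E
```

```text
pics
0.0 [0.21890576 0.50403118 0.23011693] [[-9.17195922e-01  3.98435054e-01 -1.07187668e-03]
 [ 3.98436442e-01  9.17193877e-01 -1.94777631e-03]
 [ 2.07056373e-04 -2.21356722e-03 -9.99997529e-01]] 0.08513161450118922
top 435.6292282556356 254.79083872190304 197.29935322496044 [0.37502081 0.00259899 1.27692695] [[-0.0198, -0.9891, 0.1459], [-0.9998, 0.0204, 0.0026], [-0.0056, -0.1458, -0.9893]]
scene 360.9326394157762 254.61190498555186 193.0522170118264 [0.96856998 0.76344062 0.77240863] [[-0.8587, 0.3322, -0.3902], [0.5123, 0.5394, -0.6683], [-0.0115, -0.7738, -0.6334]]
```

View pics/a.png

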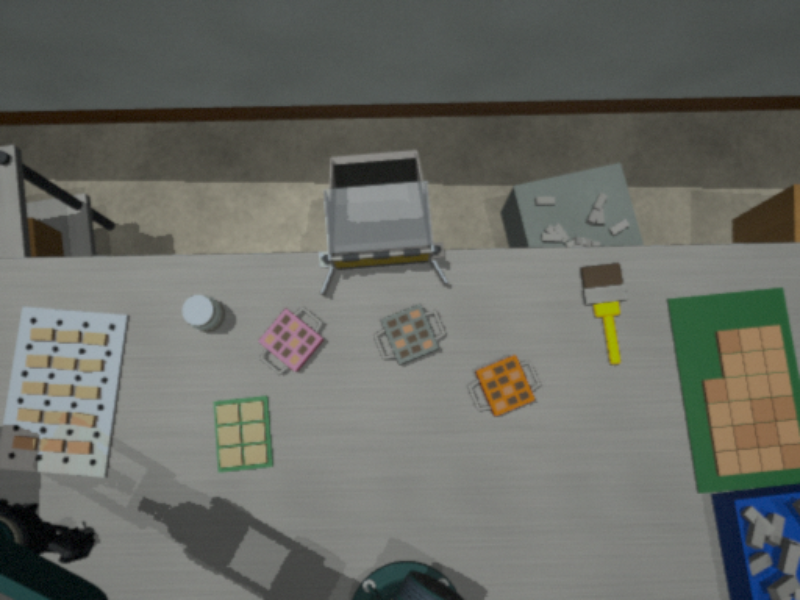

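View pics/b.png

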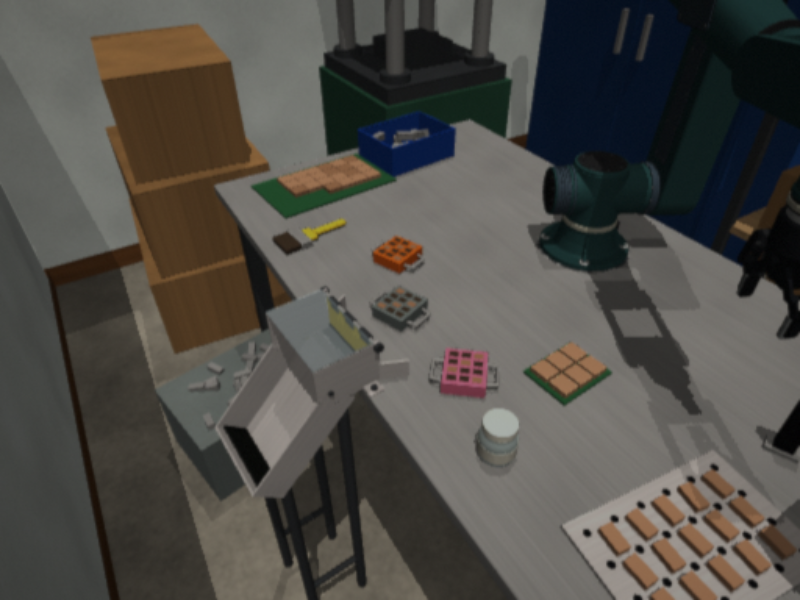

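The top view shows the grey plate at (411,334) with pink (292,340) and orange (505,385) lookalikes. The flap is at (381,260), the wings at (325,292) and (448,284), the jar at (203,313), the tiles at (243,433) and the brush at (605,310). In the scene view grey is at (400,306), orange at (397,253) and pink at (465,371). I choose the grey plate.

With the tool vertical, the flap rod blocks the fingers and the body before the plate topples. So I first check in free space how the arm treats an out-of-reach pose, and whether the tool can tilt.

```bash
python3 -m crank '[[0,6,0,0,4],[0,12,0,0,4],[0,18,0,0,4],[0,24,0,0,4],[0,30,0,0,4]]'; python3 -c "
from station import robot
import numpy as np
s=robot.sense();print(s['time'],s['eef_pos'],np.round(s['tcp_rot'],3).tolist(),np.round(s['joint_positions'],3))"
```

```text
time: 0.72
eef_pos: [0.3349, 0.7707, 0.2285]
tcp_rot: [[-0.917, 0.398, 0.001], [0.398, 0.917, 0.003], [0.0, 0.003, -1.0]]
wrist_force: [1.9, 1.0, 1.1]
grip_width: 0.0401
grasp_force: 0.0
0.725 [0.33491201 0.77067535 0.2284879 ] [[-0.917, 0.398, 0.001], [0.398, 0.917, 0.003], [0.0, 0.003, -1.0]] [ 1.093  0.854  0.309  0.     1.975 -0.068]
```

```bash
cat > geo.py <<'E'
import numpy as np
CAL={'top':(435.6292282556356,254.79083872190304,197.29935322496044,[0.37502081,0.00259899,1.27692695],[[-0.0198,-0.9891,0.1459],[-0.9998,0.0204,0.0026],[-0.0056,-0.1458,-0.9893]]),
'scene':(360.9326394157762,254.61190498555186,193.0522170118264,[0.96856998,0.76344062,0.77240863],[[-0.8587,0.3322,-0.3902],[0.5123,0.5394,-0.6683],[-0.0115,-0.7738,-0.6334]])}
def ray(n,u,v):
    f,cx,cy,o,R=CAL[n]; d=np.array(R)@[(u-cx)/f,(v-cy)/f,1]; return np.array(o),d/np.linalg.norm(d)
def onz(n,u,v,z):
    o,d=ray(n,u,v); return o+d*(z-o[2])/d[2]
def tri(p,q):
    o1,d1=ray('top',*p);o2,d2=ray('scene',*q)
    t=np.linalg.lstsq(np.c_[d1,-d2],o2-o1,rcond=None)[0]
    a,b=o1+d1*t[0],o2+d2*t[1]; return (a+b)/2,np.linalg.norm(a-b)
E
python3 - <<'E'
import cv2
t=cv2.imread('pics/top0.png');s=cv2.imread('pics/scene0.png')
a=cv2.resize(t[140:250,190:310],None,fx=6.6,fy=5.4,interpolation=2) if 0 else cv2.resize(t[140:250,195:305],(400,400),interpolation=2)
b=cv2.resize(s[170:280,165:275],(400,400),interpolation=2)
cv2.imwrite('pics/c.png',cv2.hconcat([a,b]))
E
```

```text
(no output)
```

View pics/c.png

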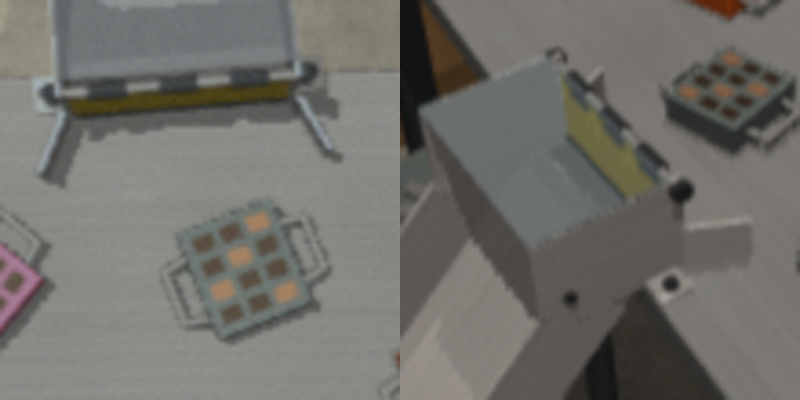

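The crop shows the grey plate at crop (250,270) with its handle ends at (180,295) and (315,245). The flap is a yellow band from (65,103) to (292,92). The arm reached out to r=0.84 without tilting, so I probe the true limit.

```bash
python3 -m crank '[[0,4,0,0,4],[0,8,0,0,4],[0,12,0,0,4],[0,12,0,0,4],[0,12,0,0,4]]';  python3 -c "
from station import robot
import numpy as np
s=robot.sense();print(s['time'],s['eef_pos'],np.round(s['tcp_rot'],3).tolist(),np.round(s['joint_positions'],3))"
python3 - <<'E'
from geo import *
import cv2
t=cv2.imread('pics/top0.png')
# plate: crop px -> full px (crop scale 110/400)
cr=lambda x,y:(195+x*.275,140+y*.275)
# block top corners, handle ends, by eye from crop
for n,p,z in [('c1',(180,235),.03),('c2',(270,200),.03),('c3',(312,302),.03),('c4',(228,338),.03),('hL',(180,295),.015),('hR',(315,245),.015),('wL',(42,172),.04),('wR',(335,153),.04),('fl0',(70,113),.01),('fl1',(292,98),.01),('rodL',(45,93),.086),('rodR',(310,72),.086)]:
    print(n,np.round(onz('top',*cr(*p),z),4))
sc=lambda x,y:(165+(x-400)*.275,170+y*.275)
print(tri(cr(310,72),sc(555,55)),tri(cr(45,93),sc(682,188)))
print('plate centre tri',tri(cr(249,268),sc(730,88)))
E
```

```text
time: 1.35
eef_pos: [0.3493, 0.8038, 0.1981]
tcp_rot: [[-0.917, 0.398, 0.023], [0.398, 0.916, 0.053], [-0.0, 0.058, -0.998]]
wrist_force: [0.4, 0.8, 0.4]
grip_width: 0.0399
grasp_force: 0.0
1.35 [0.34930002 0.80383216 0.1980626 ] [[-0.917, 0.398, 0.023], [0.398, 0.916, 0.053], [-0.0, 0.058, -0.998]] [ 1.095  0.911  0.274  0.004  1.898 -0.065]
c1 [0.5382 0.036  0.03  ]
c2 [ 0.5648 -0.0361  0.03  ]
c3 [ 0.4828 -0.0672  0.03  ]
c4 [ 4.557e-01 -4.000e-04  3.000e-02]
hL [0.4918 0.0372 0.015 ]
hR [ 0.5298 -0.0718  0.015 ]
wL [0.5894 0.1443 0.04  ]
wR [ 0.5999 -0.0883  0.04  ]
fl0 [0.643  0.1247 0.01  ]
fl1 [ 0.6517 -0.0568  0.01  ]
rodL [0.643  0.1365 0.086 ]
rodR [ 0.6552 -0.0676  0.086 ]
(array([ 0.65277508, -0.06648844,  0.09015167]), np.float64(0.0033141987440720687)) (array([0.64117719, 0.13559042, 0.09395334]), np.float64(8.469841995966154e-05))
plate centre tri (array([ 0.50997449, -0.01743863,  0.02654419]), np.float64(0.00270797359590207))
```

```bash
python3 -m crank '[[0,6,0,0,4],[0,12,0,0,4],[0,18,0,0,4],[0,24,0,0,4],[0,24,0,0,4]]' >/dev/null;  python3 -c "
from station import robot
import numpy as np
s=robot.sense();print(s['time'],s['eef_pos'],np.round(s['tcp_rot'],3).tolist(),np.round(s['joint_positions'],3))"
python3 -m crank '[[0,-3,0,0,4],[0,-6,0,0,4],[0,-12,0,0,4],[0,-18,0,0,4],[0,-18,0,0,4]]'
```

```text
1.975 [0.36349635 0.83661948 0.1480716 ] [[-0.917, 0.396, 0.042], [0.398, 0.912, 0.097], [0.0, 0.105, -0.994]] [ 1.096  0.97   0.275  0.007  1.791 -0.063]
time: 2.6
eef_pos: [0.2881, 0.6648, 0.1239]
tcp_rot: [[-0.917, 0.397, 0.035], [0.398, 0.913, 0.084], [0.001, 0.091, -0.996]]
wrist_force: [1.1, 1.3, -1.0]
grip_width: 0.0398
grasp_force: 0.0
```

The tilt persists between calls, so overreaching towards the chute builds up the outward tilt that the fingers need. My estimates are chute origin ≈(0.647,0.033) with yaw ≈0.05, and plate ≈(0.510,-0.017) with yaw ≈0.35. Sizes match: block 90 x 77, wing span 233. Next I swing round in front of the chute, staying high.

```bash
cat > plan.py <<'E'
import sys,numpy as np
from station import robot
from scipy.spatial.transform import Rotation as Ro
def show():
    s=robot.sense();R=np.array(s['tcp_rot']);print('t',s['time'],'p',np.round(s['eef_pos'],4),'z',np.round(R[:,2],3),'x az',round(np.degrees(np.arctan2(R[1,0],R[0,0])),1),'F',np.round(s['wrist_force'],1),'g',round(s['grip_width'],4),'j',np.round(s['joint_positions'],2))
    return s,R
if __name__=='__main__':
    s,R=show()
    if len(sys.argv)>3: print('shift cm',np.round(R.T@(np.array(sys.argv[1:4],float)-s['eef_pos'])*100,2))
E
python3 plan.py .72 -.1 .42
```

```text
t 2.6 p [0.2881 0.6648 0.1239] z [ 0.035  0.084 -0.996] x az 156.5 F [ 1.1  1.3 -1. ] g 0.0398 j [ 1.08  0.45  1.14  0.01  1.46 -0.08]
shift cm [-70.05 -50.01 -34.41]
```

```bash
python3 -m crank '[[-4.5,-3.2,-3,0,4],[-9,-6.4,-6,0,4],[-13.5,-9.6,-9,0,4],[-18,-12.8,-12,0,4],[-22.5,-16,-14,0,4]]' >/dev/null; python3 -m crank '[[-4.5,-3.2,-2.2,0,4],[-9,-6.4,-4.4,0,4],[-13.5,-9.6,-6.6,0,4],[-18,-12.8,-8.8,0,4],[-22.5,-16,-11,0,4]]' >/dev/null; python3 -m crank '[[-4.5,-3.4,-2,-5,4],[-9,-7,-4,-10,4],[-14,-10,-6,-15,4],[-19,-14,-8,-20,4],[-24,-17,-8,-26,4]]' >/dev/null; python3 plan.py .80 -.1 .42
```

```text
t 4.475 p [ 0.7181 -0.0834  0.4106] z [ 0.051  0.095 -0.994] x az -177.4 F [1.3 0.3 0.8] g 0.04 j [-0.24  0.56  0.4   0.13  2.14 -1.79]
shift cm [-8.15 -1.98 -0.67]
```

```bash
for i in 1; do python3 -m crank '[[-6,-1,0,0,4],[-12,-2,0,0,4],[-18,-3,0,0,4],[-24,-4,0,0,4],[-30,-5,0,0,4]]' >/dev/null; python3 plan.py; python3 -m crank '[[-6,-1,0,0,4],[-12,-2,0,0,4],[-18,-3,0,0,4],[-24,-4,0,0,4],[-30,-5,0,0,4]]' >/dev/null; python3 plan.py;done;  python3 -m crank '[[-5,-1,-3,0,4],[-10,-2,-6,0,4],[-15,-3,-9,0,4],[-20,-4,-12,0,4],[-25,-5,-15,0,4]]' >/dev/null; python3 plan.py
```

```text
t 5.1 p [ 0.8081 -0.0884  0.3321] z [ 0.09   0.093 -0.992] x az -177.8 F [ 0.8  0.2 -0.6] g 0.0399 j [-0.22  0.75  0.27  0.12  2.05 -1.78]
t 5.725 p [ 0.8623 -0.0927  0.2671] z [ 0.138  0.088 -0.987] x az -178.1 F [0.5 0.3 0.4] g 0.0399 j [-0.22  0.83  0.27  0.12  1.91 -1.78]
t 6.35 p [ 0.8615 -0.1041  0.2977] z [ 0.187  0.082 -0.979] x az -178.3 F [-0.9  0.7 -0.1] g 0.04 j [-0.23  0.8   0.27  0.13  1.9  -1.79]
```

```bash
python3 -m crank '[[0,-6,-1,0,4],[0,-12,-1,0,4],[0,-18,-2,0,4],[0,-24,-2,0,4],[0,-30,-3,0,4]]' >/dev/null; python3 plan.py; for i in 1 ; do python3 -m crank '[[-4,-3,-3,0,4],[-8,-6,-6,0,4],[-12,-9,-9,0,4],[-16,-12,-12,0,4],[-20,-15,-15,0,4]]' >/dev/null; python3 plan.py; python3 -m crank '[[-4,-3,-3,0,4],[-8,-6,-6,0,4],[-12,-9,-9,0,4],[-16,-12,-12,0,4],[-20,-15,-15,0,4]]' >/dev/null; python3 plan.py; done
```

```text
t 6.975 p [ 0.813  -0.3473  0.2685] z [ 0.221  0.067 -0.973] x az -178.5 F [-0.3  0.5  0.3] g 0.04 j [-0.53  0.84  0.27  0.18  1.87 -2.07]
t 7.6 p [ 0.7959 -0.3758  0.3056] z [ 0.267  0.045 -0.963] x az -178.5 F [ 0.  -0.9 -1.5] g 0.0399 j [-0.57  0.8   0.27  0.19  1.86 -2.1 ]
t 8.225 p [ 0.7766 -0.4029  0.3408] z [ 0.31   0.023 -0.951] x az -178.7 F [ 0.2 -0.7 -0.3] g 0.04 j [-0.62  0.76  0.27  0.21  1.86 -2.13]
```

```bash
python3 -m crank '[[-2,6,0,0,4],[-3,12,0,0,4],[-4,18,0,0,4],[-5,24,0,0,4],[-6,30,0,0,4]]' >/dev/null; python3 plan.py; python3 -m crank '[[-3,5,-2,0,4],[-6,10,-4,0,4],[-11,12,-6,0,4],[-16,13,-8,0,4],[-21,14,-10,0,4]]' >/dev/null; python3 plan.py;  python3 -m crank '[[-5,0,-4,0,4],[-10,0,-8,0,4],[-15,0,-12,0,4],[-20,0,-16,0,4],[-25,0,-20,0,4]]' >/dev/null; python3 plan.py; python3 -m crank '[[-5,0,-4,0,4],[-10,0,-8,0,4],[-15,0,-12,0,4],[-20,0,-16,0,4],[-25,0,-20,0,4]]' >/dev/null; python3 plan.py
```

```text
t 8.85 p [ 0.8254 -0.0995  0.364 ] z [ 0.31   0.023 -0.95 ] x az -178.7 F [ 0.3  0.2 -0. ] g 0.04 j [-0.22  0.56  0.53  0.09  1.75 -1.79]
t 9.475 p [0.8559 0.0259 0.4196] z [ 0.359  0.023 -0.933] x az -178.8 F [ 0.5 -0.  -0.7] g 0.0398 j [-0.05  0.66  0.27  0.04  1.84 -1.63]
t 10.1 p [0.8273 0.0244 0.4787] z [ 0.405  0.025 -0.914] x az -178.8 F [ 0.2  0.5 -0. ] g 0.0399 j [-0.06  0.59  0.27  0.05  1.86 -1.63]
t 10.725 p [0.7975 0.0219 0.5319] z [ 0.45   0.027 -0.893] x az -178.8 F [0.6 0.6 0.3] g 0.0401 j [-0.07  0.52  0.27  0.06  1.88 -1.63]
```

```bash
python3 -m crank '[[-6,0,-1,0,4],[-12,0,-2,0,4],[-18,0,-3,0,4],[-24,0,-4,0,4],[-30,0,-5,0,4]]' >/dev/null; python3 plan.py; python3 -m crank '[[-6,0,-1,0,4],[-12,0,-2,0,4],[-18,0,-3,0,4],[-24,0,-4,0,4],[-30,0,-5,0,4]]' >/dev/null; python3 plan.py;python3 -m crank '[[-6,0,-1,0,4],[-12,0,-2,0,4],[-18,0,-3,0,4],[-24,0,-4,0,4],[-30,0,-5,0,4]]' >/dev/null; python3 plan.py .44 -.045 .15
```

```text
t 11.35 p [0.8298 0.0221 0.5224] z [ 0.496  0.028 -0.868] x az -178.9 F [-0.9  0.1 -0.3] g 0.04 j [-0.07  0.54  0.27  0.06  1.81 -1.63]
t 11.975 p [0.8525 0.0221 0.5231] z [ 0.541  0.029 -0.84 ] x az -179.0 F [0.6 0.1 0.6] g 0.0398 j [-0.06  0.56  0.27  0.06  1.74 -1.63]
t 12.6 p [0.868  0.0218 0.5316] z [ 0.585  0.03  -0.81 ] x az -179.0 F [ 0.5 -0.6  0.3] g 0.04 j [-0.07  0.56  0.27  0.07  1.68 -1.63]
shift cm [57.13 -6.07  5.67]
```

```bash
python3 -m crank '[[5.8,-0.6,0.6,0,2.5],[11.6,-1.2,1.2,0,2.5],[17.4,-1.8,1.8,0,2.5],[23.2,-2.4,2.4,0,2.5],[29,-3,2.9,0,2.5]]' >/dev/null; python3 -m crank '[[5.7,-0.6,0.6,-3.5,2.5],[11.4,-1.2,1.1,-7,2.5],[17,-1.8,1.7,-10.5,2.5],[22.7,-2.4,2.2,-14,2.5],[28.2,-3.1,2.7,-14,2.5]]' >/dev/null
python3 - <<'E'
from plan import *
s,R=show()
y=R[:,1];print('y az',np.degrees(np.arctan2(y[1],y[0])),'y vert',y[2])
print('shift',np.round(R.T@(np.array([.433,-.046,.05])-s['eef_pos'])*100,2),np.round(R.T@(np.array([.433,-.046,.0145])-s['eef_pos'])*100,2))
E
```

```text
t 13.85 p [ 0.4448 -0.044   0.1551] z [ 0.586  0.03  -0.81 ] x az -161.8 F [-0.9 -0.7  1.2] g 0.0249 j [-0.43 -0.57  2.17  0.33  1.   -2.37]
y az 103.09873687704822 y vert -0.12700465635754996
shift [6.99 1.41 7.82] [ 9.03  1.86 10.69]
```

```bash
python3 -m crank '[[3,0.6,3,-2,2.5],[5,1,6,-4,2.5],[7,1.4,7.8,-4,2.5],[7,1.4,7.8,-4,2.5],[7,1.4,7.8,-4,2.5]]' >/dev/null
python3 - <<'E'
from plan import *
from station import optics
import cv2
s,R=show()
y=R[:,1];print('y az',np.degrees(np.arctan2(y[1],y[0])),'y vert',y[2])
h=np.array([np.cos(.35),np.sin(.35),0])
p=np.array([.433,-.046,.0145])
print('down',np.round(R.T@(p-s['eef_pos'])*100,2),'per 1cm heading',np.round(R.T@h,3),'per 1cm chute x',np.round(R.T@[.9987,.05,0],3))
w=optics.camera('wrist')['color'];c=optics.camera('scene')['color']
a=cv2.resize(w,(400,300));b=cv2.resize(c[120:260,180:320],(300,300),interpolation=2)
cv2.imwrite('pics/d.png',cv2.hconcat([a,b])[:,:,::-1])
E
```

```text
t 14.475 p [ 0.4359 -0.0446  0.0539] z [ 0.587  0.026 -0.809] x az -157.1 F [0.8 0.3 0.7] g 0.0252 j [-0.44 -0.48  2.33  0.41  0.77 -2.57]
y az 106.199828599264 y vert -0.16886855331553927
down [2.48 0.61 3.01] per 1cm heading [-0.826  0.066  0.56 ] per 1cm chute x [-0.777 -0.227  0.587]
```

View pics/d.png

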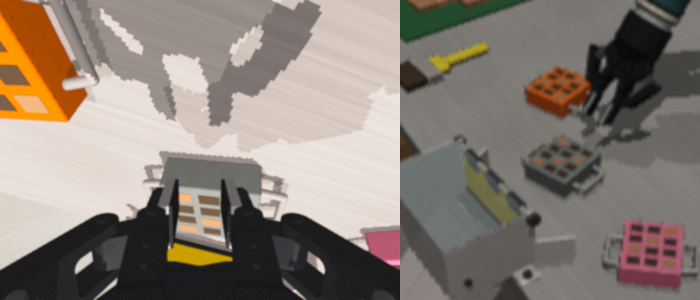

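The wrist view shows the fingers at (172,215) and (228,215) in line with the grey plate's rear face at (212,170). The scene view shows them behind the grey plate and clear of the orange one. Joint 6 is at its limit, so I turn back 3° and lower.

```bash
python3 -m crank '[[0.7,0.2,0.8,3,2.5],[1.4,0.3,1.6,3,2.5],[2.0,0.5,2.4,3,2.5],[2.5,0.6,3,3,2.5],[2.5,0.6,3,3,2.5]]' >/dev/null
python3 - <<'E'
from plan import *
from station import optics
from geo import *
import cv2
s,R=show()
h=np.array([np.cos(.35),np.sin(.35),0])
y=R[:,1];print('y az',np.degrees(np.arctan2(y[1],y[0])),'y vert',y[2])
print('per heading',np.round(R.T@h,3),'chute x',np.round(R.T@[.9987,.05,0],3),'up',np.round(R.T@[0,0,1.],3))
c=optics.camera('top')['color'];cv2.imwrite('pics/e.png',cv2.resize(c[150:260,195:345],(750,550),interpolation=2)[:,:,::-1])
E
```

```text
t 15.2 p [ 0.4318 -0.0417  0.013 ] z [ 0.58   0.023 -0.814] x az -161.0 F [ 0.3  0.7 -0.4] g 0.0252 j [-0.43 -0.41  2.38  0.45  0.66 -2.57]
y az 103.55646740610901 y vert -0.13785761051579914
per heading [-0.825  0.112  0.553] chute x [-0.793 -0.184  0.581] up [-0.564 -0.138 -0.814]
```

View pics/e.png

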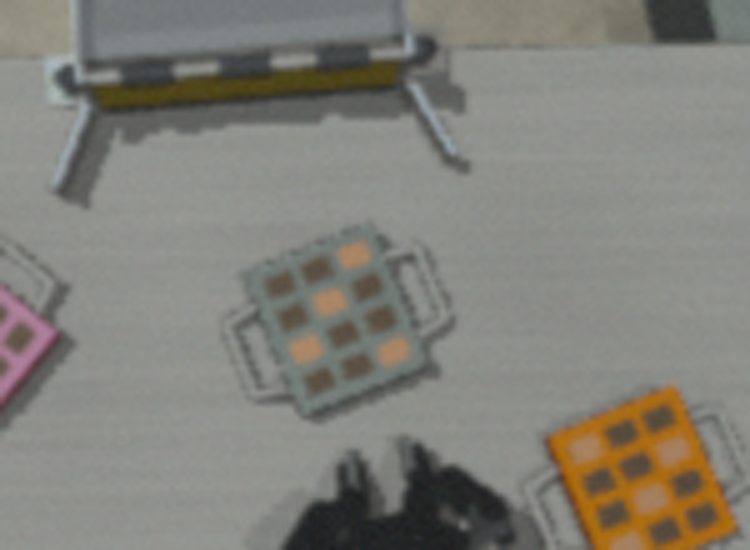

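The fingers' middle at (380,450) is about 7 mm left of the plate's axis through its rear centre (368,388), a bias that will help turn it straight. I push slowly along its heading.

```bash
python3 -m crank '[[-1.3,0.16,0.75,0,2.5],[-2.5,0.33,1.55,0,2.5],[-3.8,0.5,2.4,0,2.5],[-5,0.65,3.2,0,2.5],[-6.3,0.8,4.0,0,2.5]]' >/dev/null
python3 plan.py;  python3 -m crank '[[-0.9,0.1,0.6,0,2.5],[-1.8,0.2,1.2,0,2.5],[-2.6,0.3,1.75,0,2.5],[-3.4,0.4,2.25,0,2.5],[-3.4,0.4,2.25,0,2.5]]' >/dev/null
python3 - <<'E'
from plan import *
from station import optics
import cv2
s,R=show()
h=np.array([np.cos(.35),np.sin(.35),0])
y=R[:,1];print('y az',np.degrees(np.arctan2(y[1],y[0])),'y vert',y[2])
print('per heading',np.round(R.T@h,3),'chute x',np.round(R.T@[.9987,.05,0],3),'up',np.round(R.T@[0,0,1.],3))
c=optics.camera('top')['color'];cv2.imwrite('pics/f.png',cv2.resize(c[150:260,195:345],(750,550),interpolation=2)[:,:,::-1])
E
```

```text
t 15.875 p [ 0.5029 -0.0165  0.0158] z [ 0.581  0.023 -0.814] x az -160.9 F [-1.6 -0.7  0.3] g 0.025 j [-0.26 -0.21  2.24  0.34  0.54 -2.35]
t 16.5 p [ 0.5429 -0.0031  0.0174] z [ 0.584  0.022 -0.812] x az -160.9 F [-0.4 -0.1  0.2] g 0.0252 j [-0.19 -0.11  2.16  0.28  0.5  -2.24]
y az 103.5165471523833 y vert -0.1399208216030423
per heading [-0.824  0.113  0.556] chute x [-0.791 -0.183  0.584] up [-0.567 -0.14  -0.812]
```

View pics/f.png

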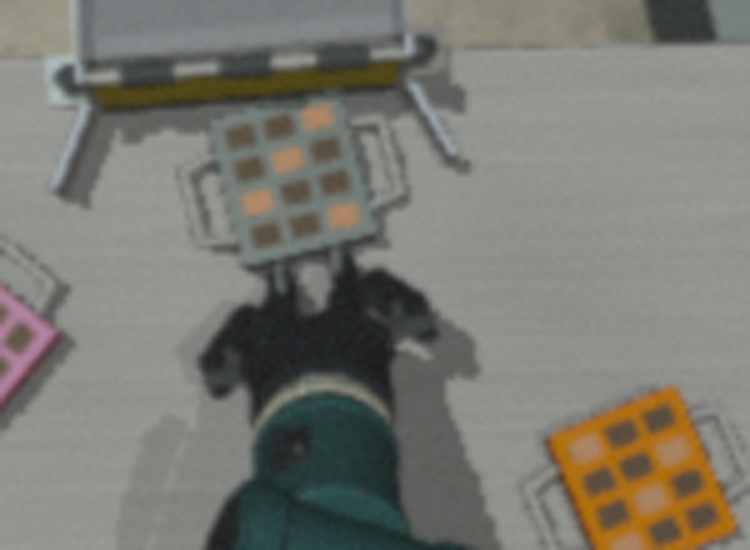

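The plate is now at (296,183), about 21 mm right of the chute's middle line (260) and 0.19 rad askew. The fingers sit centred on its rear edge at (313,250). I continue on the same heading and lower a little.

```bash
python3 -m crank '[[-0.6,0.1,0.6,0,2.5],[-1.2,0.2,1.1,0,2.5],[-1.8,0.3,1.6,0,2.5],[-2.4,0.4,2.05,0,2.5],[-3.1,0.5,2.5,0,2.5]]' >/dev/null
python3 - <<'E'
from plan import *
from station import optics
import cv2
s,R=show()
h=np.array([np.cos(.35),np.sin(.35),0])
y=R[:,1];print('y az',np.degrees(np.arctan2(y[1],y[0])),'y vert',y[2])
print('per heading',np.round(R.T@h,3),'chute x',np.round(R.T@[.9987,.05,0],3),'chute y',np.round(R.T@[-.05,.9987,0],3),'up',np.round(R.T@[0,0,1.],3))
c=optics.camera('top')['color'];cv2.imwrite('pics/g.png',cv2.resize(c[140:240,205:325],(720,600),interpolation=2)[:,:,::-1])
E
```

```text
t 17.175 p [0.5797 0.0105 0.0131] z [ 0.582  0.022 -0.813] x az -161.0 F [-4.6 -1.8  3. ] g 0.0252 j [-0.14 -0.02  2.08  0.22  0.48 -2.15]
y az 103.50077913869487 y vert -0.1393852582954684
per heading [-0.825  0.113  0.554] chute x [-0.792 -0.183  0.582] chute y [-0.23   0.973 -0.007] up [-0.566 -0.139 -0.813]
```

View pics/g.png

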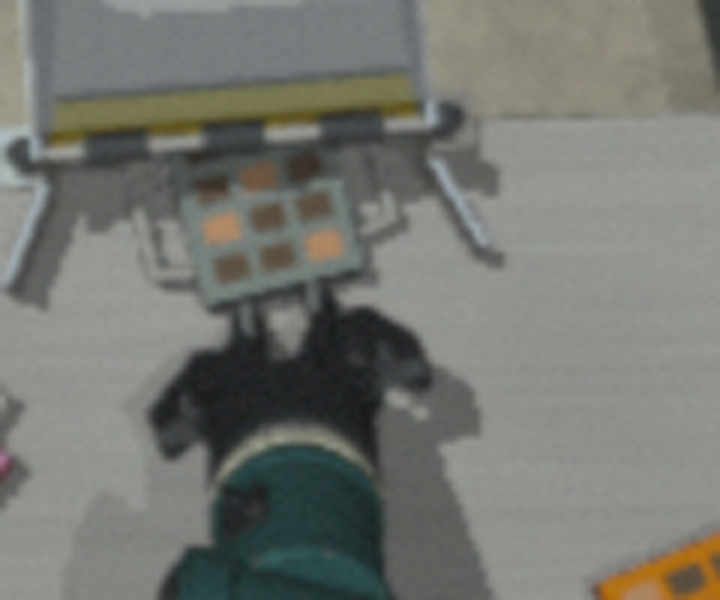

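The flap is opening, with the plate's rear centre at (287,287) about 20 mm right of the middle line and 0.15 rad askew. I push on with a clockwise turn, still moving leftwards.

```bash
python3 -m crank '[[-0.5,0.1,0.33,1,2.5],[-1,0.2,0.66,3,2.5],[-1.5,0.3,1.0,5.5,2.5],[-2,0.4,1.32,8,2.5],[-2.5,0.5,1.65,10,2.5]]' >/dev/null
python3 - <<'E'
from plan import *
from station import optics
import cv2
s,R=show()
y=R[:,1];print('y az',np.degrees(np.arctan2(y[1],y[0])),'y vert',y[2])
print('chute x',np.round(R.T@[.9987,.05,0],3),'chute y',np.round(R.T@[-.05,.9987,0],3),'up',np.round(R.T@[0,0,1.],3))
c=optics.camera('top')['color'];cv2.imwrite('pics/h.png',cv2.resize(c[120:220,205:325],(720,600),interpolation=2)[:,:,::-1])
E
```

```text
t 17.85 p [0.6064 0.0229 0.0119] z [ 0.58   0.023 -0.814] x az -173.2 F [-4.  -1.3  1.8] g 0.0251 j [-0.1   0.05  2.01  0.18  0.47 -1.91]
y az 95.26826485836408 y vert -0.037231733837459625
chute x [-0.813 -0.042  0.58 ] chute y [-0.056  0.998 -0.006] up [-0.579 -0.037 -0.814]
```

View pics/h.png

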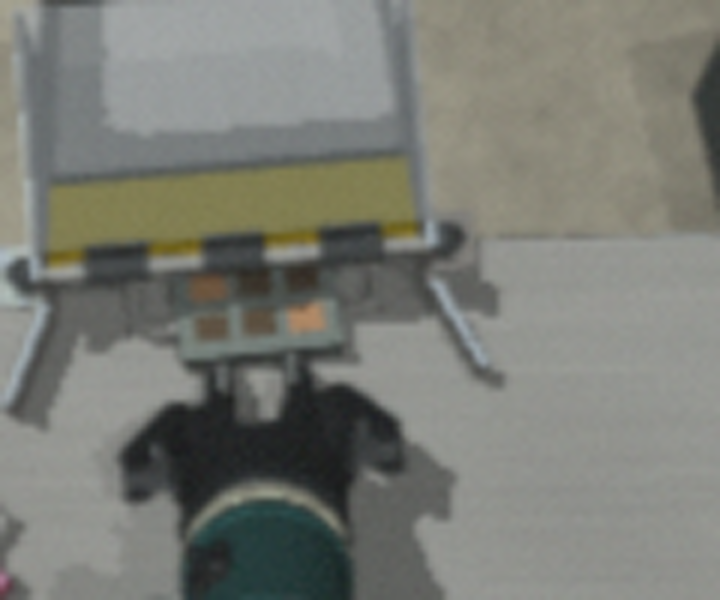

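The plate is straight, with its rear centre at (265,352) about 11 mm right of the middle line, and the flap is wide open. I push straight in.

```bash
python3 -m crank '[[-0.5,0,0.3,1,2.5],[-1.0,0,0.6,2,2.5],[-1.5,0,0.9,2,2.5],[-2.05,0,1.2,2,2.5],[-2.6,0,1.5,2,2.5]]' >/dev/null
python3 plan.py
python3 -m crank '[[-0.4,0,0.3,0,2.5],[-0.8,0,0.6,0,2.5],[-1.2,0,0.85,0,2.5],[-1.2,0,0.85,0,2.5],[-1.2,0,0.85,0,2.5]]' >/dev/null
python3 plan.py .657 .026 .017
python3 - <<'E'
from station import optics
import cv2
c=optics.camera('top')['color'];d=optics.camera('scene')['color'];cv2.imwrite('pics/i.png',cv2.hconcat([cv2.resize(c[70:220,190:340],(400,400),interpolation=2),cv2.resize(d[160:320,120:280],(400,400),interpolation=2)])[:,:,::-1])
E
```

```text
t 18.525 p [0.6377 0.0251 0.0166] z [ 0.583  0.022 -0.812] x az -175.6 F [-2.3  0.   0.8] g 0.0249 j [-0.09  0.11  1.94  0.16  0.48 -1.84]
t 19.15 p [0.6516 0.0262 0.016 ] z [ 0.582  0.022 -0.813] x az -175.6 F [ 0.  -0.8 -0.3] g 0.0253 j [-0.08  0.14  1.91  0.15  0.48 -1.83]
shift cm [-0.49 -0.06  0.23]
```

View pics/i.png

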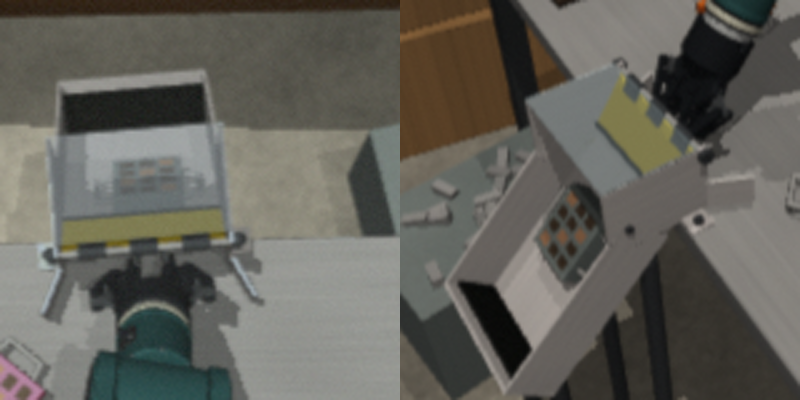

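The plate has toppled and is on the slide at (575,240). I draw the fingers straight back out, level.

```bash
python3 -m crank '[[1.2,0,-0.85,0,2.5],[2.4,0,-1.7,0,2.5],[4,0,-2.8,0,2.5],[6.4,0,-4.6,0,2.5],[8.8,0,-6.3,0,2.5]]' >/dev/null
python3 -m crank '[[0,0,-3,0,2.5],[0,0,-6,0,2.5],[0,0,-9,0,2.5],[0,0,-9,0,2.5],[0,0,-9,0,2.5]]' >/dev/null
python3 plan.py
python3 - <<'E'
from station import optics
import cv2
c=optics.camera('top')['color'];d=optics.camera('scene')['color'];cv2.imwrite('pics/j.png',cv2.hconcat([cv2.resize(c[70:220,190:340],(400,400),interpolation=2),cv2.resize(d[160:320,120:280],(400,400),interpolation=2)])[:,:,::-1])
E
```

```text
t 20.5 p [0.4905 0.0173 0.0883] z [ 0.581  0.022 -0.813] x az -175.6 F [-0.5  0.4 -0.2] g 0.0252 j [-0.16 -0.37  2.19  0.17  0.72 -1.89]
```

View pics/j.png

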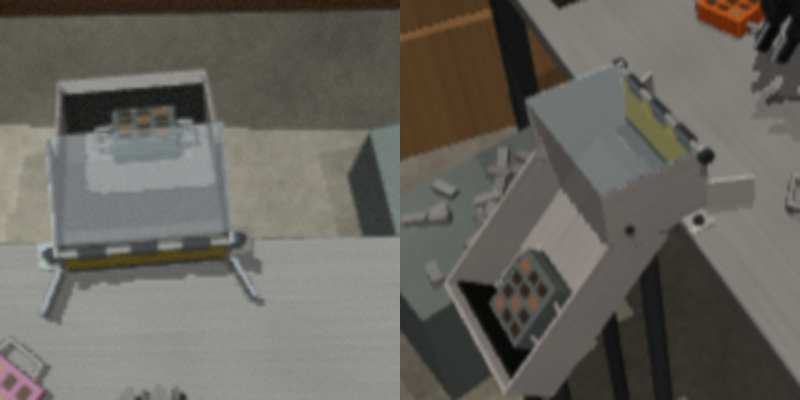

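The flap hangs shut at (655,120) and the plate is at the slide's foot at (525,295). I let it settle, check by frame difference that it lies still, then hand in.

```bash
python3 -m crank '[[0,0,-1,0,2.5],[0,0,-1,0,2.5],[0,0,-1,0,2.5],[0,0,-1,0,2.5],[0,0,-1,0,2.5]]' >/dev/null;python3 - <<'E'
from station import optics
import cv2,numpy as np
a=optics.camera('scene')['color'];np.save('a.npy',a)
j=cv2.imread('pics/j.png')[:,400:,::-1]
print(np.abs(cv2.resize(a[160:320,120:280],(400,400),interpolation=2).astype(int)-j)[100:,:280].mean())
E
python3 -m crank '[[0,0,-1,0,2.5],[0,0,-1,0,2.5],[0,0,-1,0,2.5],[0,0,-1,0,2.5],[0,0,-1,0,2.5]]' >/dev/null;python3 - <<'E'
from station import optics,workorder
import numpy as np
b=optics.camera('scene')['color'].astype(int);a=np.load('a.npy').astype(int)
d=np.abs(a-b)[200:320,120:240].mean();print(d)
from plan import show;show()
if d<3: print(workorder.finish_job())
E
```

```text
0.5932380952380952
0.6248611111111111
t 21.95 p [0.4795 0.0168 0.1054] z [ 0.582  0.022 -0.813] x az -175.6 F [-0.1  0.2  0. ] g 0.0249 j [-0.16 -0.43  2.19  0.17  0.78 -1.89]
the job is handed in; nothing more can be done
None
```

The grey mould plate was slid in under the flap and lies still at the foot of the slide, the flap hangs shut, the fingers are clear, and the job was handed in at 22 s; no verdict was returned.

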